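Make the press stroke on the pellet press

TASK

Make the stroke on the blue hand-lever press: first, with the lever still up, press the red thumb pad of its pawl down until the pawl tips clear of the ratchet teeth and stays off; then push the black lever down as far as it goes, so that the ram drives the brass plunger fully home into the steel die, and leave it so, lever down and pawl off. Press and push without brute force, pick nothing up, keep the die standing in its ring and leave the other things on the bench where they are.

Things in the scene. Friction and masses are not known exactly. Their poses are not given: they have to be found in the camera images.
- press: blue cast lever press fixed to the bench, foot 235 x 130 mm, 255 mm high. Origin on the bench below its shaft; z up, x from its front (lever, robot side) back to the column, y to its left. Shaft along y, 180 mm up: lever on the right (y -78 mm), ratchet wheel (radius 50 mm) and pawl on the left (y +50 mm), between them the head, 56 mm wide, x -80 to +103 mm
- lever (a joint): turn of lever, rad, grows as it goes down: 0 is forward and 55 degrees (0.960 rad) up, 0.960 level, about 1.33 fully down with the plunger home (stop 1.35). Starts at 0.03 to 0.40; an engaged pawl stops it within one tooth (0.26 rad). Stays where left. Pushing at lever_grip takes 2 to 5 N, and 5 N more over the last 0.4 rad where the ram meets the plunger
- lever_grip (a point): point on the upper face of the lever's flat black grip, 165 mm from the shaft axis along the lever, 9 mm above the lever's centre line. Grip 30 mm wide, 18 mm thick, 110 to 220 mm from the axis; a 16 mm steel rod joins it to the shaft. Moves with the lever
- press_shaft (a point): point on the shaft axis in the lever's plane, 180 mm above the bench: centre of the lever's arc. The square steel ram (25 mm) sits 40 mm in front of the axis, in the head's middle, goes down 30 mm per rad of the lever and stands up to 37 mm above the head
- pawl (a joint): turn of the throw-over pawl, rad: 0 to 0.15 its nose lies in or on the teeth, 0.70 fully off at its stop. Pressing the pad down makes it grow; past about 0.4 its brass weight tips it over and it stays off; let go earlier, it falls back. Needs about 1 N, up to 20 N if the lever has been leaned on
- pawl_pad (a point): centre of the upper face of the pawl's red thumb pad, 34 x 34 x 6 mm, 62 mm in front of the pawl's pin; slopes up to the front by 20 degrees when engaged, down by 20 when off, and sinks 41 mm between. Pin along y, 52 mm in front of the shaft, 238 mm above the bench; a 26 mm brass ball stands 44 mm above the pin
- plunger (a joint): how far the brass plunger of the die is in, m: about 0 to 0.003 at the start, 0.012 fully home (cap down on the die). Stiff (25 N), moved only by the ram
- plunger_top (a point): centre of the top of the plunger's brass cap, 30 mm across and 7 mm thick, below the ram
- die_mid (a point): centre of the loose steel die, 50 mm across and 40 mm high, standing in a 5 mm high locating ring on the anvil (anvil top 50 mm above the bench)
- mortar: bystander: white bowl-shaped mortar, 90 mm across, 50 mm high; origin centre of its foot
- scoop: bystander: steel sample scoop, 160 mm long, lying flat left of the press
- sample_jar: bystander: white jar with blue lid, 48 mm across, 60 mm high, right of the press; origin centre of its foot
- spare_sleeve: bystander: spare steel die sleeve, 50 mm across, 40 mm high, right of the press; origin centre of its foot
- amber_bottle: bystander: amber bottle, 60 mm across, 130 mm high, left of the press; origin centre of its foot
- solvent_bottle: bystander: white bottle with red cap, 66 mm across, 170 mm high; origin centre of its foot
- beaker: bystander: glass beaker, 68 mm across, 85 mm high; origin centre of its foot

How it is judged (in metres and radians):
On the way, in this order (a step that is already met when the one before it is completed fails the run):
1. the pawl is tipped clear of the teeth while the lever is still up (value of joint pawl above 0.6 rad and value of joint lever below 0.72 rad), for 0.2 s.
2. the lever is fully down and the plunger home (value of joint lever above 1.25 rad and value of joint plunger above 0.0105 m), for 0.2 s.
At the end, for the whole second after the job is handed in: the lever is down (joint above 1.25 rad) and at rest, the plunger in by more than 10.5 of its 12 mm, the pawl off (above 0.6 rad), the die upright within 8 mm of where it stood (all of step 2 and value of joint pawl above 0.6 rad and distance of die_mid from where it was at the start of the episode below 0.008 m and angle between die_mid's own z axis and vertical below 0.1 rad and velocity of joint lever between -0.05 and 0.05 rad/s); the robot touches nothing.
It fails at once if the press is forced: more than 100 N from the fingers on it (contact force between the fingers and press above 100 N).
It fails at once if the die is lifted or knocked out of its ring (distance of die_mid from where it was at the start of the episode above 0.02 m or angle between die_mid's own z axis and vertical above 0.3 rad).
It fails at once if a bystander is picked up or moved by more than 30 mm (distance of any of mortar, scoop, sample_jar, spare_sleeve, amber_bottle, solvent_bottle, beaker from where it was at the start of the episode above 0.03 m).
It also fails if it takes over 48 s, if anything falls off the work surface, if the arm or the gripper's body presses on something with over 40 N, if the wrist force passes 120 N, or if a joint passes its speed limit or range.

ROBOT

A 7-joint arm with a two-finger parallel gripper is mounted at the origin on the work surface. World frame = base frame: x ahead of the robot, y to its left, z up, the work surface at z = 0. Lengths are in mm, angles in rad, forces in N, time in s.
With the tool pointing down it reaches from about 425 to 825 mm from the base axis. Payload 3.6 kg.
Tool frame: the origin (TCP) lies midway between the tips of the shut fingers; the grasp point (between the pads) lies 19 mm behind it; z points along the fingers, y is the line along which they close (so a half turn about z gives the same grasp; the last joint's range is limited). The gripper opens to 85 mm and grips with 20 to 120 N. Pads are 22 mm wide; open, the fingers measure 114 mm over their backs; the gripper's body (76 mm by 85 mm) begins 54 mm behind the grasp point. The pads swing forward as they close: fully open they stand 13 mm farther back than shut.
Start: joints at [-1.349, 0.615, -0.013, 1.423, 0.008, 1.103, -0.04], TCP at [159.393, 630.123, 205.097] pointing down, gripper open.
Joint ranges: [-3.12, 3.12], [-0.3, 2.06], [-1.34, 1.32], [0.26, 2.42], [-1.36, 4.5], [0.01, 1.98], [-2.84, 2.84]. Speed limits (rad/s): [2.79, 2.79, 3.14, 3.14, 3.14, 3.14, 3.14].

INTERFACE

Orientations are given as [roll, pitch, yaw] about the fixed x, y, z axes, in that order (R = Rz(yaw) Ry(pitch) Rx(roll)).
In Python, from station import get_state, read_camera, hand_in gives the robot as it stands.
- The arm moves only by the shell command python3 -m creep 'ROWS' [OPENING]. ROWS is JSON, a list of rows, each an object with "translation": the shift along the tool's x, y, z normalised to -1 to 1, where 1 is 0.025 m, a list of three; "turn": the turn about the tool's z normalised to -1 to 1, where 1 is 0.1 rad. A call has 1 to 10 rows; each row shifts and turns the commanded pose from where the row before left it, along the tool's axes as they then stand; what a row does not reach is not made up. A row lasts 1/12 s, in which the tool goes at most 41.7 mm and 7.16 degrees, less where a joint would pass 70% of its speed; a pose out of reach is approached as far as the arm can. A call with a number of a shift or a turn outside -1 to 1 is refused whole. A call with a gripper value outside its range is refused whole. OPENING is the opening, from 0 (shut) to 1 (fully open), set as the call begins (- or left out, the last holds). The fingers move at their own pace and stop on an object; the grip force is fixed at half the most. Time passes only in rows, so rows that do not move let the fingers close. It gives the time, the measured TCP pose, the force, the opening and the grip force at its end, in the units of the state.
- get_state(): the state, without advancing time (a new reading comes with each control period).
- read_camera(name): name is "scene" or "top" or "wrist"; returns a dict with "frame" (400x640x3 uint8, red, green, blue), "depth" (400x640 float32, mm along the optical axis (not along the pixel's ray), 0 where there is no reading), "vertical_fov" (degrees; the focal length in pixels is half the picture's height over the tangent of half this angle, whatever the lens; pixels are square), "cx", "cy" (the principal point, pixels), "world_from_camera" (4x4, takes a point from camera to world coordinates). Camera axes: x right, y up, looking along -z (the intrinsics and any distortion apply to the point x, -y, -z); pixel columns grow to the right and rows downward; lengths in mm; the calibration is good to about 2 mm. A picture is of the moment at which its call begins.
- hand_in(): hands the job in; it is judged then, once.
The state is a dict: "clock": time; "qpos": joint angles; "dq": joint speeds; "tau": joint torques, N m; "ee_pos": TCP position; "tool_rot": TCP orientation; "ft_force": force on the tool from outside, world axes, zero at the start; "ft_torque": the same for the moment, N m; "gripper_width": finger opening in mm; "finger_force": force on a finger pad.
Only numpy, scipy, OpenCV 4.12 (cv2) and the standard library are available. Lean on these libraries where they do the work, as an engineer would, in place of code of your own. Each camera call takes 0.05 s, during which the arm holds its last target. There are 200 camera calls.

## Working session

There is one attempt and no reset: what is moved stays moved. The work goes in short steps, Python scripts to look and compute and a shell command to move; the robot and the scene stay as the last step left them, time stands still between calls to the robot, and variables do not carry over. Pictures are saved under pics/ and viewed, at most 10 in all, crops included, and the job is handed in when it is done.

```bash
mkdir -p pics; cat > h.py <<'E'
import numpy as np,cv2
from station import get_state, read_camera, hand_in
def grab(n,f):
    c=read_camera(n); cv2.imwrite('pics/'+f,c['frame'][:,:,::-1]); return c
def cloud(c):
    d=c['depth'];h,w=d.shape;f=h/2/np.tan(np.radians(c['vertical_fov'])/2)
    u,v=np.meshgrid(np.arange(w),np.arange(h))
    P=np.stack([(u-c['cx'])/f*d,-(v-c['cy'])/f*d,-d,np.ones_like(d)],-1)
    return (P@np.array(c['world_from_camera']).T)[...,:3]
E
python3 - <<'E'
from h import *
for n in('scene','top'):
    c=grab(n,n+'0.png'); print({k:v for k,v in c.items() if k not in('frame','depth')})
    np.savez(n+'0.npz',f=c['frame'],P=cloud(c),d=c['depth'])
s=get_state();print(s['clock'],s['ee_pos'],s['tool_rot'],s['ft_force'])
E
```

```text
{'vertical_fov': 52.42781948703956, 'cx': 326.1725319558378, 'cy': 201.53324766641825, 'world_from_camera': array([[ 1.69815789e-01, -6.19456191e-01,  7.66444144e-01,
         1.47198924e+03],
       [ 9.85362145e-01,  1.18544280e-01, -1.22509988e-01,
        -1.12845344e+02],
       [-1.49679985e-02,  7.76029176e-01,  6.30519371e-01,
         8.90666725e+02],
       [ 0.00000000e+00,  0.00000000e+00,  0.00000000e+00,
         1.00000000e+00]])}
{'vertical_fov': 53.02887070687429, 'cx': 321.4064885559303, 'cy': 199.2016109709053, 'world_from_camera': array([[ 2.00213045e-02,  9.76623819e-01, -2.14021173e-01,
         3.56224323e+02],
       [-9.99799316e-01,  1.97046994e-02, -3.61276294e-03,
         1.80342229e+01],
       [ 6.88912544e-04,  2.14050555e-01,  9.76822341e-01,
         1.40505870e+03],
       [ 0.00000000e+00,  0.00000000e+00,  0.00000000e+00,
         1.00000000e+00]])}
0.1 [159.25320204 629.4140899  204.04864738] [-3.13926674e+00  5.68313523e-05  2.89382157e+00] [1.00554312 0.18150586 0.12262723]
```

View pics/scene0.png

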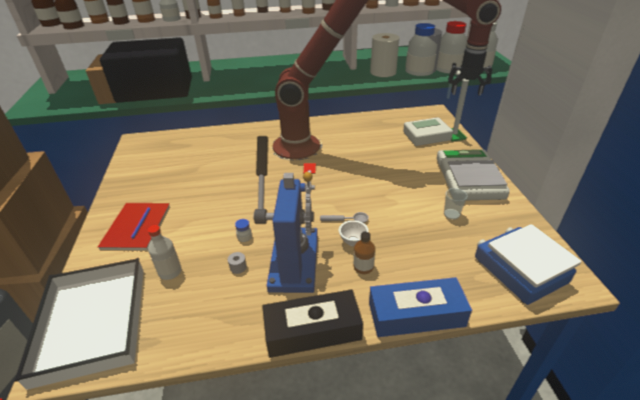

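View pics/top0.png

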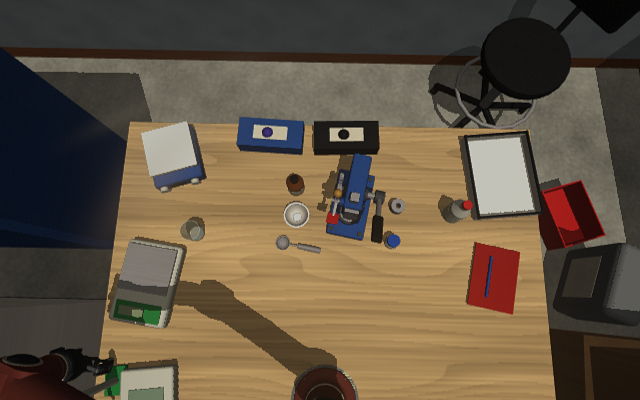

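The scene view shows the press at about (290,235), with the black grip at (262,155) and the red pad at (310,168). In the top view the press is at about (350,197), the grip at (377,228), the red pad at (332,217) and the mortar at (296,214). The press is yawed slightly. Next I'll measure the points by depth.

```bash
python3 - <<'E'
from h import *
for n,(pr,gr,pp) in dict(scene=((300,160,325,180),(250,130,275,185),(255,170,325,300)),top=((320,200,345,228),(368,195,388,245),(320,150,388,245))).items():
    z=np.load(n+'0.npz');f=z['f'];P=z['P'];hsv=cv2.cvtColor(f,cv2.COLOR_RGB2HSV)
    def sel(m,b,nm,zlo=0,zhi=400):
        mm=np.zeros(m.shape,bool);mm[b[1]:b[3],b[0]:b[2]]=1
        mm&=m&(z['d']>0)&(P[...,2]>zlo)&(P[...,2]<zhi);q=P[mm]
        if len(q)<3: print(n,nm,'none');return q
        vv,uu=np.nonzero(mm)
        print(n,nm,len(q),'px',uu.mean().round(1),vv.mean().round(1),'med',np.median(q,0).round(1),'min',np.percentile(q,3,axis=0).round(1),'max',np.percentile(q,97,axis=0).round(1));return q
    H,S,V=[hsv[...,i].astype(int) for i in range(3)]
    sel(((H<8)|(H>172))&(S>150)&(V>110),pr,'red',150)
    g=sel((V<70),gr,'grip',100)
    if len(g)>5:
        c=g.mean(0);u,s,vt=np.linalg.svd(g-c);d=vt[0];t=(g-c)@d;print('grip axis',d.round(3),'c',c.round(1),'t',np.percentile(t,[2,98]).round(1))
    blue=(H>100)&(H<125)&(S>120)
    foot=sel(blue,pp,'foot',8,60)
    q=sel(blue,pp,'head',170,300)
    if len(q)>5:
        r=cv2.minAreaRect(q[:,:2].astype(np.float32));print('head rect',r)
    if len(foot)>5: print('foot rect',cv2.minAreaRect(foot[:,:2].astype(np.float32)))
    cv2.imwrite(f'pics/{n}crop.png',cv2.resize(f[140:260,230:400] if n=='top' else f[120:300,220:390],None,fx=3.3,fy=3.3,interpolation=2)[:,:,::-1])
E
```

```text
scene red 96 px 309.4 166.9 med [550.7  -9.2 262.7] min [536.9 -25.7 255.8] max [566.3   4.5 266.9]
scene grip 307 px 261.7 154.6 med [ 524.2 -135.   302.6] min [ 492.5 -147.9  267.5] max [ 560.8 -120.8  333.5]
grip axis [ 0.703 -0.132 -0.699] c [ 525.7 -134.9  301.8] t [-46.5  50.7]
scene foot 260 px 290.3 258.8 med [ 639.2 -130.8   29.6] min [ 565.8 -155.2   26.4] max [751.2  -9.   32.7]
scene head 696 px 286.4 203.6 med [689.7 -88.5 254.4] min [ 606.2 -116.5  251.5] max [747.8 -51.2 256.8]
head rect ((671.5023193359375, -79.48289489746094), (60.285736083984375, 164.77952575683594), 78.03984832763672)
foot rect ((643.9027099609375, -95.84449768066406), (106.1886978149414, 236.94801330566406), 46.70261764526367)
top red 106 px 332.1 218.4 med [549.8  -9.5 263.5] min [536.4 -24.  255. ] max [566.4   5.1 268.4]
top grip 380 px 377.1 221.9 med [ 528.4 -136.7  296.7] min [ 479.9 -164.5  190.9] max [ 634.2 -116.   337.5]
grip axis [-0.704  0.127  0.699] c [ 541.6 -136.8  282.8] t [-129.8   80.7]
top foot 671 px 351.8 218.3 med [565.2 -87.8  29.7] min [ 527.7 -151.4   24.5] max [747.   -5.8  35. ]
top head 900 px 357.2 180.3 med [671.1 -85.1 254.8] min [ 586.8 -115.   249.4] max [742.7 -41.8 258.9]
head rect ((666.826171875, -80.55571746826172), (65.99354553222656, 171.11216735839844), 75.89142608642578)
foot rect ((644.1976928710938, -78.69741821289062), (126.8571548461914, 232.7305145263672), 78.86890411376953)
```

View pics/topcrop.png

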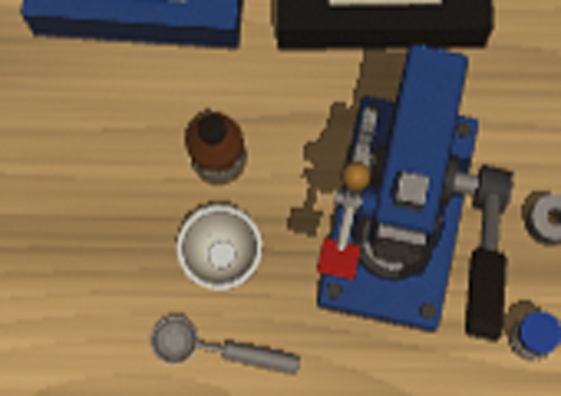

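View pics/scenecrop.png

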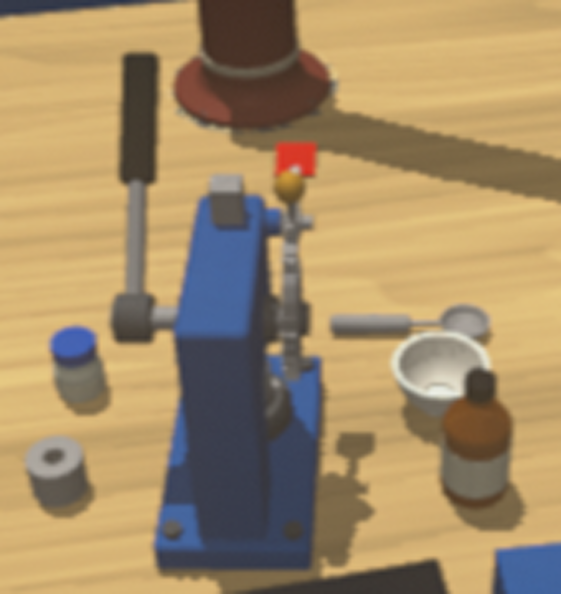

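Measured in the world frame: press yaw is about -0.19 rad and its origin is near (649.5,-80). The pad is at about (551,-10,263) and the grip surface is at 44.6° (lever about 0.18 rad). The crops agree with this. The tool yaw is already almost aligned with the press, so I'll raise the tool, close the fingers and move over the pad.

```bash
python3 -m creep '[{"translation":[0,0,-1],"turn":-0.57},{"translation":[0,0,-1],"turn":0},{"translation":[0,0,-1],"turn":0},{"translation":[0,0,-1],"turn":0},{"translation":[0,0,-0.6],"turn":0}]' 0
python3 -m creep '[{"translation":[-1,-0.7,0],"turn":0},{"translation":[-1,-0.7,0],"turn":0},{"translation":[-1,-0.7,0],"turn":0},{"translation":[-1,-0.7,0],"turn":0},{"translation":[-1,-0.7,0],"turn":0},{"translation":[-1,-0.7,0],"turn":0},{"translation":[-1,-0.7,0],"turn":0},{"translation":[-1,-0.7,0],"turn":0},{"translation":[-1,-0.7,0],"turn":0},{"translation":[-1,-0.7,0],"turn":0}]'
python3 -m creep '[{"translation":[-0.8,-1,0],"turn":0},{"translation":[-0.8,-1,0],"turn":0},{"translation":[-0.8,-1,0],"turn":0},{"translation":[-0.8,-1,0],"turn":0},{"translation":[-0.8,-1,0],"turn":0},{"translation":[-0.8,-1,0],"turn":0},{"translation":[-0.8,-1,0],"turn":0},{"translation":[-0.8,-1,0],"turn":0},{"translation":[-0.8,-1,0],"turn":0},{"translation":[0,0,0],"turn":0}]'
cat >> h.py <<'E'
def togo(x,y,z):
    from scipy.spatial.transform import Rotation as R
    s=get_state();r=R.from_euler('xyz',s['tool_rot']).as_matrix();print('togo units',(r.T@(np.array([x,y,z])-s['ee_pos'])/25).round(2),'pos',np.round(s['ee_pos'],1),'yaw',s['tool_rot'][2].round(3),'F',np.round(s['ft_force'],1),s['clock'])
O=np.array([649.5,-80.]);YW=-0.19
def press(px,py,z):
    c,s=np.cos(YW),np.sin(YW);togo(O[0]+c*px-s*py,O[1]+s*px+c*py,z)
E
python3 -c "from h import *;press(-118,50,310)"
```

```text
clock: 0.52
ee_pos: [159.5, 630.7, 322.7]
tool_rot: [3.138, 0.0, 2.951]
ft_force: [0.9, 0.5, 0.4]
gripper_width: 25.3
finger_force: 0.0
clock: 1.35
ee_pos: [372.3, 409.4, 319.6]
tool_rot: [-3.141, -0.001, 2.951]
ft_force: [0.1, -0.3, 0.0]
gripper_width: 0.0
finger_force: 0.0
clock: 2.18
ee_pos: [508.7, 146.8, 319.7]
tool_rot: [-3.136, 0.003, 2.938]
ft_force: [0.0, -1.6, 0.3]
gripper_width: 0.4
finger_force: 0.0
togo units [-2.6  -5.81  0.43] pos [508.7 146.8 319.7] yaw 2.938 F [ 0.  -1.6  0.3] 2.1833
```

```bash
python3 -m creep '[{"translation":[-0.4,-0.9,0],"turn":0},{"translation":[-0.4,-0.9,0],"turn":0},{"translation":[-0.4,-0.9,0],"turn":0},{"translation":[-0.4,-0.9,0],"turn":0},{"translation":[-0.4,-0.9,0],"turn":0},{"translation":[-0.4,-0.9,0],"turn":0},{"translation":[-0.2,-0.4,0],"turn":0},{"translation":[0,0,0],"turn":0},{"translation":[0,0,0],"turn":0}]'
python3 - <<'E'
from h import *
press(-118,50,275)
c=read_camera('scene');cv2.imwrite('pics/s1.png',cv2.resize(c['frame'][60:260,210:400],None,fx=3,fy=3,interpolation=2)[:,:,::-1])
E
```

```text
clock: 2.93
ee_pos: [541.8, 2.1, 319.8]
tool_rot: [3.141, -0.001, 2.951]
ft_force: [-0.3, 1.7, -0.1]
gripper_width: 0.1
finger_force: 0.0
togo units [-0.13 -0.41  1.79] pos [541.8   2.1 319.8] yaw 2.951 F [-0.3  1.7 -0.1] 2.9333
```

View pics/s1.png

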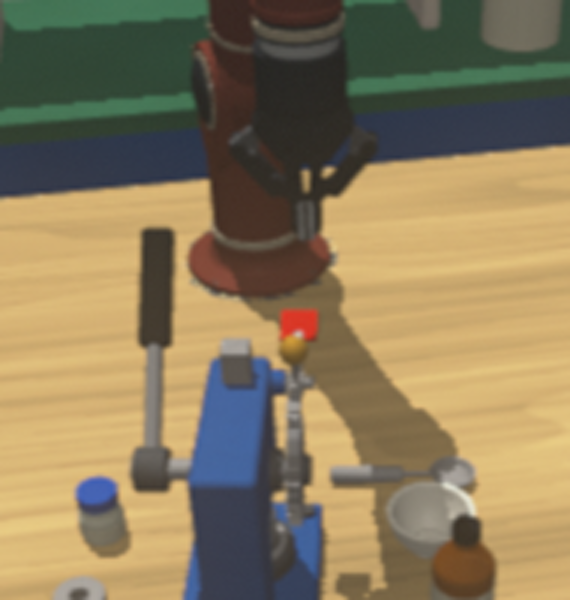

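The shut fingers (crop 307,235) are above the red pad (crop 300,322) and well clear of the lever. I'll correct the position by about 10 mm and press down.

```bash
python3 -m creep '[{"translation":[-0.13,-0.41,0],"turn":0},{"translation":[0,0,0.6],"turn":0},{"translation":[0,0,0.6],"turn":0},{"translation":[0,0,0.6],"turn":0},{"translation":[0,0,0.2],"turn":0},{"translation":[0,0,0.2],"turn":0},{"translation":[0,0,0],"turn":0}]'
python3 -m creep '[{"translation":[0,0,0.2],"turn":0},{"translation":[0,0,0.2],"turn":0},{"translation":[0,0,0],"turn":0}]'
```

```text
clock: 3.57
ee_pos: [543.0, -9.0, 264.5]
tool_rot: [-3.141, -0.001, 2.952]
ft_force: [0.4, 0.8, -0.6]
gripper_width: 0.1
finger_force: 0.0
clock: 3.82
ee_pos: [543.0, -9.4, 254.5]
tool_rot: [-3.141, -0.001, 2.951]
ft_force: [0.2, 0.1, -0.3]
gripper_width: 0.0
finger_force: 0.0
```

```bash
python3 -m creep '[{"translation":[0,0,0.2],"turn":0},{"translation":[0,0,0.2],"turn":0},{"translation":[0,0,0.2],"turn":0},{"translation":[0,0,0.2],"turn":0},{"translation":[0,0,0],"turn":0}]'
python3 -m creep '[{"translation":[0,0,0.2],"turn":0},{"translation":[0,0,0.2],"turn":0},{"translation":[0,0,0],"turn":0}]'
python3 - <<'E'
from h import *
c=read_camera('scene');cv2.imwrite('pics/s2.png',cv2.resize(c['frame'][120:260,230:370],None,fx=4,fy=4,interpolation=2)[:,:,::-1])
E
```

```text
clock: 4.23
ee_pos: [542.5, -9.5, 233.8]
tool_rot: [-3.141, -0.002, 2.951]
ft_force: [0.4, 0.6, -0.3]
gripper_width: -0.0
finger_force: 0.0
clock: 4.48
ee_pos: [542.6, -9.5, 224.0]
tool_rot: [-3.141, -0.002, 2.951]
ft_force: [-0.0, -0.2, 0.1]
gripper_width: 0.3
finger_force: 0.1
```

View pics/s2.png

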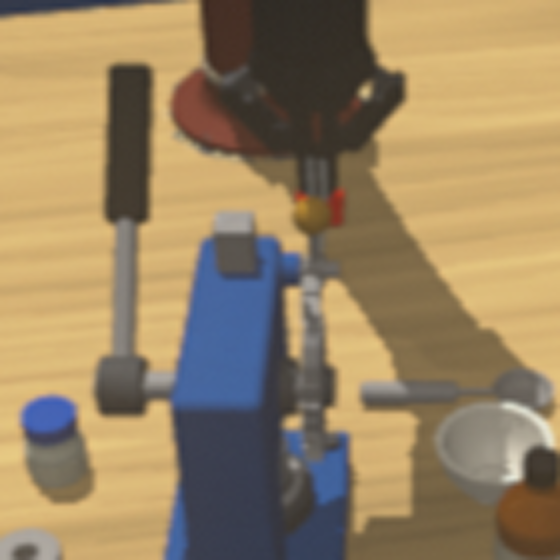

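The pad has gone down behind the fingers (crop 320,205) and the ball has swung forward (310,213). I'll rise straight up and check the pawl stays off.

```bash
python3 -m creep '[{"translation":[0,0,-0.3],"turn":0},{"translation":[0,0,-0.7],"turn":0},{"translation":[0,0,-1],"turn":0},{"translation":[0,0,-1],"turn":0},{"translation":[0,0,-1],"turn":0},{"translation":[0,0,-1],"turn":0},{"translation":[0,0,-1],"turn":0},{"translation":[0,0,-0.4],"turn":0},{"translation":[0,0,0],"turn":0}]'
python3 - <<'E'
from h import *
press(-142,-79,385)
c=read_camera('scene');P=cloud(c);h=cv2.cvtColor(c['frame'],cv2.COLOR_RGB2HSV).astype(int)
m=np.zeros(h.shape[:2],bool);m[155:195,298:328]=1
q=P[m&((h[...,0]<8)|(h[...,0]>172))&(h[...,1]>150)&(h[...,2]>100)&(P[...,2]>150)];print('pad',len(q),np.median(q,0).round(1))
m[:]=0;m[130:180,250:275]=1
g=P[m&(h[...,2]<70)&(P[...,2]>150)];c0=g.mean(0);print('grip',c0.round(1),np.linalg.svd(g-c0)[2][0].round(3))
E
```

```text
clock: 5.28
ee_pos: [544.9, -9.8, 389.2]
tool_rot: [3.14, 0.008, 2.951]
ft_force: [-0.3, -0.6, -0.1]
gripper_width: 0.5
finger_force: 0.0
togo units [ 1.04 -5.13  0.15] pos [544.9  -9.8 389.2] yaw 2.951 F [-0.3 -0.6 -0.1] 5.2833
pad 108 [551.   -8.1 261.9]
grip [ 531.7 -134.7  305.4] [0.862 0.017 0.506]
```

The pad is back at z≈262, so the pawl fell back. The fingers may have slipped off the pad's front edge. I'll press again nearer the pad centre and track the red patch at each stage.

```bash
cat >> h.py <<'E'
def pad(pic=None):
    c=read_camera('scene');P=cloud(c);h=cv2.cvtColor(c['frame'],cv2.COLOR_RGB2HSV).astype(int)
    m=np.zeros(h.shape[:2],bool);m[150:205,292:335]=1
    m&=((h[...,0]<8)|(h[...,0]>172))&(h[...,1]>150)&(h[...,2]>60)&(P[...,2]>150)&(P[...,2]<285);q=P[m];v,u=np.nonzero(m)
    if len(q): print('pad',len(q),np.median(q,0).round(1),'z',np.percentile(q[:,2],[3,97]).round(1),'px',u.min(),u.max(),v.min(),v.max())
    s=get_state();p=np.linalg.inv(np.array(c['world_from_camera']))@np.append(s['ee_pos'],1);f=200/np.tan(np.radians(c['vertical_fov'])/2)
    print('tip px',c['cx']+f*p[0]/-p[2],c['cy']+f*p[1]/p[2],'pos',np.round(s['ee_pos'],1))
    if pic: cv2.imwrite('pics/'+pic,cv2.resize(c['frame'][120:240,250:370],None,fx=5,fy=5,interpolation=2)[:,:,::-1])
E
python3 -m creep '[{"translation":[0,0,1],"turn":0},{"translation":[0,0,1],"turn":0},{"translation":[0,0,1],"turn":0},{"translation":[0,0,1],"turn":0},{"translation":[0,0,0],"turn":0},{"translation":[0,0,0],"turn":0}]' >/dev/null
python3 -c "from h import *;press(-108,50,270);pad()"
```

```text
togo units [-0.44  0.04  0.54] pos [542.   -9.4 283.6] yaw 2.951 F [1.5 0.1 0.2] 5.8333
pad 95 [550.2  -9.6 262.9] z [258.1 267.8] px 304 315 163 172
tip px 308.97368789316386 158.31755623084408 pos [543.4  -9.5 285.3]
```

```bash
python3 -m creep '[{"translation":[-0.5,0,0],"turn":0},{"translation":[0,0,0.4],"turn":0},{"translation":[0,0,0.4],"turn":0},{"translation":[0,0,0.2],"turn":0},{"translation":[0,0,0],"turn":0},{"translation":[0,0,0],"turn":0}]'
python3 -c "from h import *;pad()"
python3 -m creep '[{"translation":[0,0,0.2],"turn":0},{"translation":[0,0,0.2],"turn":0},{"translation":[0,0,0.2],"turn":0},{"translation":[0,0,0],"turn":0},{"translation":[0,0,0],"turn":0}]'
python3 -c "from h import *;pad('s3.png')"
```

```text
clock: 6.38
ee_pos: [555.0, -11.8, 259.8]
tool_rot: [-3.141, -0.001, 2.951]
ft_force: [0.5, -0.2, -0.6]
gripper_width: -0.4
finger_force: 0.0
pad 102 [551.2  -9.6 262.5] z [256.1 268.4] px 304 315 163 172
tip px 309.13396938293494 168.48044084011693 pos [555.4 -11.8 260.2]
clock: 6.85
ee_pos: [555.3, -11.8, 244.6]
tool_rot: [-3.141, -0.001, 2.951]
ft_force: [-0.5, -0.2, 0.5]
gripper_width: 0.2
finger_force: 0.0
pad 68 [554.8  -6.  260.7] z [256.6 265.6] px 304 315 163 172
tip px 309.35041823420846 173.0901682380888 pos [555.6 -11.9 244.9]
```

View pics/s3.png

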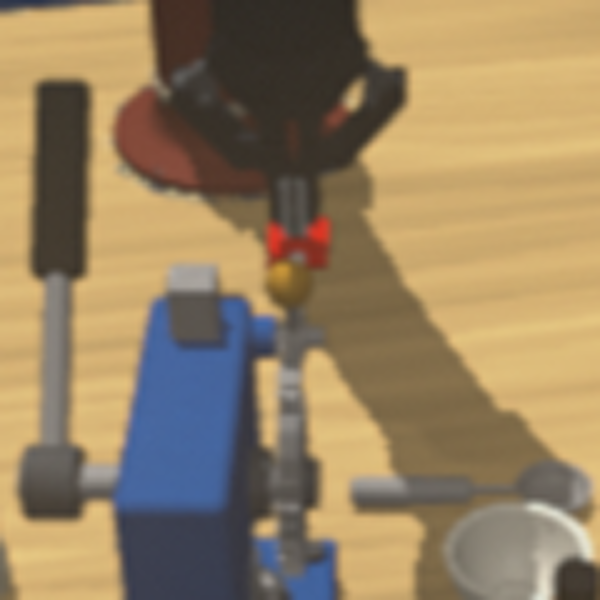

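The fingers (crop 293,235) rest on the red pad (298,245), which has not yet moved at TCP z 245. So the real tips sit about 15 mm above the reported TCP, and the first press simply was not deep enough. I'll go deeper.

```bash
python3 -m creep '[{"translation":[0,0,0.2],"turn":0},{"translation":[0,0,0.2],"turn":0},{"translation":[0,0,0.2],"turn":0},{"translation":[0,0,0.2],"turn":0},{"translation":[0,0,0],"turn":0},{"translation":[0,0,0],"turn":0}]'
python3 -c "from h import *;pad()"
python3 -m creep '[{"translation":[0,0,0.2],"turn":0},{"translation":[0,0,0.2],"turn":0},{"translation":[0,0,0],"turn":0},{"translation":[0,0,0],"turn":0}]'
python3 -c "from h import *;pad()"
```

```text
clock: 7.4
ee_pos: [555.3, -11.8, 224.6]
tool_rot: [-3.141, -0.001, 2.951]
ft_force: [0.4, 0.4, -0.6]
gripper_width: -0.1
finger_force: 0.0
pad 20 [557.    0.8 250.5] z [244.6 265.9] px 313 315 167 175
tip px 309.6369576527023 178.97091284359527 pos [555.6 -11.9 224.9]
clock: 7.78
ee_pos: [555.3, -11.9, 214.6]
tool_rot: [-3.141, -0.001, 2.951]
ft_force: [-0.1, -0.2, -0.1]
gripper_width: 0.1
finger_force: 0.0
pad 34 [553.1  -4.  226.1] z [220.6 230.2] px 305 315 176 181
tip px 309.77866235571594 181.8488997463533 pos [555.5 -11.9 214.9]
```

```bash
python3 -m creep '[{"translation":[0,0,-0.3],"turn":0},{"translation":[0,0,-0.7],"turn":0},{"translation":[0,0,-1],"turn":0},{"translation":[0,0,-1],"turn":0},{"translation":[0,0,-1],"turn":0},{"translation":[0,0,-1],"turn":0},{"translation":[0,0,-1],"turn":0},{"translation":[0,0,-0.3],"turn":0},{"translation":[0,0,0],"turn":0},{"translation":[0,0,0],"turn":0}]'
python3 -c "from h import *;pad('s4.png');press(-142,-79,385)"
```

```text
clock: 8.67
ee_pos: [555.3, -11.9, 372.3]
tool_rot: [-3.142, -0.0, 2.951]
ft_force: [0.2, -0.5, -0.8]
gripper_width: -0.0
finger_force: 0.0
pad 27 [555.8  -5.3 221.3] z [216.4 225.7] px 305 315 179 182
tip px 307.3193600125765 132.55405250680545 pos [554.8 -11.8 371.3]
togo units [ 1.44 -5.13 -0.54] pos [554.8 -11.8 371.3] yaw 2.951 F [ 0.3 -0.1 -0.7] 8.7167
```

View pics/s4.png

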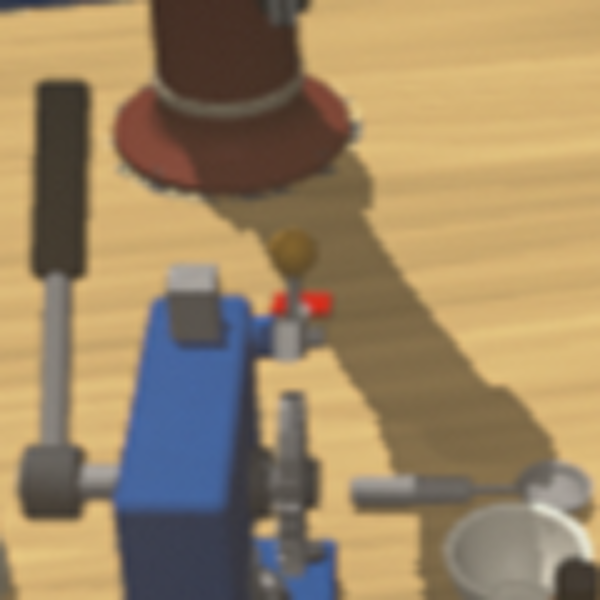

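The pawl is off: red pad at crop (302,303) and z≈221, ball tipped forward at (293,250), lever unmoved. Now I'll move over the lever grip.

```bash
python3 -m creep '[{"translation":[0.24,-0.85,0],"turn":0},{"translation":[0.24,-0.85,0],"turn":0},{"translation":[0.24,-0.85,0],"turn":0},{"translation":[0.24,-0.85,0],"turn":0},{"translation":[0.24,-0.85,0],"turn":0},{"translation":[0.24,-0.85,0],"turn":0},{"translation":[0,0,0],"turn":0},{"translation":[0,0,0],"turn":0}]' >/dev/null
python3 -m creep '[{"translation":[0,0,0.4],"turn":0},{"translation":[0,0,0.4],"turn":0},{"translation":[0,0,0.4],"turn":0},{"translation":[0,0,0.4],"turn":0},{"translation":[0,0,0.4],"turn":0},{"translation":[0,0,0],"turn":0},{"translation":[0,0,0],"turn":0}]'
python3 -c "
from h import *
press(-142,-79,320)
c=read_camera('scene');cv2.imwrite('pics/s5.png',cv2.resize(c['frame'][90:240,220:340],None,fx=4,fy=4,interpolation=2)[:,:,::-1])"
```

```text
clock: 9.97
ee_pos: [496.1, -128.7, 321.5]
tool_rot: [3.141, -0.003, 2.953]
ft_force: [0.1, 1.3, -0.0]
gripper_width: 0.1
finger_force: 0.0
togo units [ 0.02 -0.09  0.06] pos [ 496.1 -128.7  321.5] yaw 2.953 F [ 0.1  1.3 -0. ] 9.9667
```

View pics/s5.png

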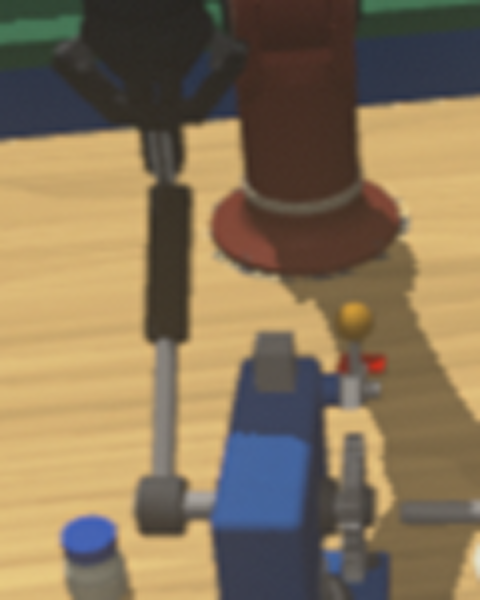

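The fingers (crop 163,165) are in line with the grip but close to its far end (168,190). I'll back up, shift 20 mm toward the press so they land mid-grip, then push along the arc.

```bash
python3 -m creep '[{"translation":[0,0,-0.8],"turn":0},{"translation":[0,0,-0.8],"turn":0},{"translation":[-0.45,-0.05,0],"turn":0},{"translation":[-0.45,0,0],"turn":0},{"translation":[0,0,0.6],"turn":0},{"translation":[0,0,0.6],"turn":0},{"translation":[0,0,0.4],"turn":0},{"translation":[0,0,0],"turn":0},{"translation":[0,0,0],"turn":0}]'
cat >> h.py <<'E'
def lev():
    c=read_camera('scene');P=cloud(c);h=cv2.cvtColor(c['frame'],cv2.COLOR_RGB2HSV).astype(int)
    q=P.reshape(-1,3);cc,s=np.cos(YW),np.sin(YW);d=q[:,:2]-O;x=d@[cc,s];y=d@[-s,cc];z=q[:,2]
    m=(abs(y+78)<12)&(x<-25)&(x>-105)&(z>60)&(z<400)
    r=np.hypot(x,z-180);m&=(r<105)
    a=np.arctan2(z-180,-x);S=h[...,1].ravel();m&=S<90
    if m.sum(): A=np.median(a[m]-np.arcsin(8/r[m]));print('rod n',m.sum(),'a',A.round(3),'lever',(0.96-A).round(3))
    st=get_state();d=st['ee_pos'][:2]-O;print('tool press',(d@[cc,s]).round(1),(d@[-s,cc]).round(1),st['ee_pos'][2].round(1),'F',np.round(st['ft_force'],1),st['clock'])
E
python3 -c "from h import *;lev()"
```

```text
clock: 10.77
ee_pos: [518.2, -135.4, 322.9]
tool_rot: [3.141, 0.0, 2.951]
ft_force: [-0.5, -0.4, 0.5]
gripper_width: 0.0
finger_force: 0.0
rod n 118 a 0.765 lever 0.195
tool press -118.1 -79.4 323.5 F [ 0.6 -0.1  0.7] 10.8167
```

```bash
python3 -m creep '[{"translation":[0,0,0.4],"turn":0},{"translation":[0,0,0.4],"turn":0},{"translation":[0.05,0,0.4],"turn":0},{"translation":[0.1,0,0.4],"turn":0},{"translation":[0.1,0,0.4],"turn":0},{"translation":[0.1,0,0.4],"turn":0},{"translation":[0,0,0],"turn":0}]'
python3 -c "from h import *;lev()"
```

```text
clock: 11.4
ee_pos: [509.8, -134.2, 263.0]
tool_rot: [-3.141, 0.002, 2.951]
ft_force: [-0.2, -0.3, 0.4]
gripper_width: 0.1
finger_force: 0.0
rod n 129 a 0.604 lever 0.356
tool press -126.9 -79.5 263.4 F [-0.9  0.3 -0.2] 11.45
```

```bash
python3 -m creep '[{"translation":[0.1,0,0.4],"turn":0},{"translation":[0.1,0,0.4],"turn":0},{"translation":[0.1,0,0.4],"turn":0},{"translation":[0.1,0,0.4],"turn":0},{"translation":[0.1,0,0.4],"turn":0},{"translation":[0.1,0,0.4],"turn":0},{"translation":[0.1,0,0.4],"turn":0},{"translation":[0,0,0],"turn":0}]'
python3 -c "from h import *;lev()"
```

```text
clock: 12.12
ee_pos: [492.0, -130.8, 192.5]
tool_rot: [-3.142, -0.001, 2.951]
ft_force: [0.4, 0.9, 0.7]
gripper_width: 0.0
finger_force: 0.0
rod n 111 a 0.166 lever 0.794
tool press -144.6 -79.5 193.1 F [0.4 0.2 0.5] 12.1667
```

```bash
python3 -m creep '[{"translation":[0,0,0.4],"turn":0},{"translation":[0,0,0.4],"turn":0},{"translation":[0,0,0.3],"turn":0},{"translation":[0,0,0.3],"turn":0},{"translation":[0,0,0.2],"turn":0},{"translation":[0,0,0.2],"turn":0},{"translation":[0,0,0],"turn":0}]'
python3 -c "from h import *;lev()"
```

```text
clock: 12.75
ee_pos: [491.9, -130.8, 148.0]
tool_rot: [3.142, -0.001, 2.951]
ft_force: [-1.6, 0.2, 2.2]
gripper_width: 0.4
finger_force: 1.2
rod n 79 a -0.13 lever 1.09
tool press -145.0 -79.7 148.0 F [-1.6  0.1  2.7] 12.8
```

```bash
python3 -m creep '[{"translation":[0,0,0.2],"turn":0},{"translation":[0,0,0.2],"turn":0},{"translation":[0,0,0.2],"turn":0},{"translation":[0,0,0.2],"turn":0},{"translation":[0,0,0],"turn":0},{"translation":[0,0,0],"turn":0}]'
python3 -c "from h import *;lev()"
python3 -m creep '[{"translation":[0,0,0.15],"turn":0},{"translation":[0,0,0.15],"turn":0},{"translation":[0,0,0],"turn":0},{"translation":[0,0,0],"turn":0}]'
python3 -c "from h import *;lev()"
```

```text
clock: 13.3
ee_pos: [494.3, -131.2, 128.6]
tool_rot: [-3.141, 0.004, 2.951]
ft_force: [0.6, -0.3, 3.7]
gripper_width: 0.1
finger_force: 1.6
rod n 58 a -0.269 lever 1.229
tool press -142.8 -79.7 128.6 F [ 1.9 -0.3  4.7] 13.35
clock: 13.68
ee_pos: [495.0, -131.4, 121.3]
tool_rot: [-3.141, 0.006, 2.951]
ft_force: [1.8, -0.2, 5.3]
gripper_width: -0.0
finger_force: 2.1
rod n 49 a -0.319 lever 1.279
tool press -142.2 -79.7 121.3 F [ 2.3 -0.4  3.8] 13.7333
```

```bash
python3 -m creep '[{"translation":[0,0,0.12],"turn":0},{"translation":[0,0,0.12],"turn":0},{"translation":[0,0,0],"turn":0},{"translation":[0,0,0],"turn":0},{"translation":[0,0,0],"turn":0}]'
python3 -c "from h import *;lev()"
python3 -m creep '[{"translation":[0,0,0.12],"turn":0},{"translation":[0,0,0.12],"turn":0},{"translation":[0,0,0],"turn":0},{"translation":[0,0,0],"turn":0},{"translation":[0,0,0],"turn":0}]'
python3 -c "from h import *;lev()"
```

```text
clock: 14.15
ee_pos: [494.6, -131.3, 115.2]
tool_rot: [-3.141, 0.005, 2.951]
ft_force: [1.6, -0.3, 6.3]
gripper_width: 0.0
finger_force: 2.5
rod n 45 a -0.362 lever 1.322
tool press -142.4 -79.7 115.3 F [ 1.  -0.8  6.1] 14.2
clock: 14.62
ee_pos: [494.6, -131.3, 109.3]
tool_rot: [-3.141, 0.005, 2.951]
ft_force: [2.3, -0.5, 6.2]
gripper_width: -0.3
finger_force: 2.7
rod n 36 a -0.403 lever 1.363
tool press -142.4 -79.7 109.3 F [ 2.  -0.7  6.1] 14.6667
```

```bash
python3 -m creep '[{"translation":[0,0,0.1],"turn":0},{"translation":[0,0,0.1],"turn":0},{"translation":[0,0,0],"turn":0},{"translation":[0,0,0],"turn":0}]'
python3 -c "from h import *;lev()"
python3 -m creep '[{"translation":[0,0,0.1],"turn":0},{"translation":[0,0,0.1],"turn":0},{"translation":[0,0,0],"turn":0},{"translation":[0,0,0],"turn":0}]'
python3 -c "from h import *;lev()"
```

```text
clock: 15.0
ee_pos: [495.4, -131.5, 107.2]
tool_rot: [3.141, 0.008, 2.951]
ft_force: [-2.9, 1.6, 25.7]
gripper_width: -0.2
finger_force: 12.1
rod n 34 a -0.41 lever 1.37
tool press -141.6 -79.7 107.2 F [-3.4  1.3 24.3] 15.05
clock: 15.38
ee_pos: [495.7, -131.6, 106.4]
tool_rot: [3.14, 0.01, 2.95]
ft_force: [-11.8, 3.7, 54.6]
gripper_width: -0.2
finger_force: 27.0
rod n 36 a -0.411 lever 1.371
tool press -141.3 -79.6 106.4 F [-11.3   3.6  53.5] 15.4333
```

There is a hard stop (54 N, lever no longer moving), so the lever is fully down. I'll lift off and verify.

```bash
python3 -m creep '[{"translation":[0,0,-0.3],"turn":0},{"translation":[0,0,-0.4],"turn":0},{"translation":[0,0,-0.8],"turn":0},{"translation":[0.2,0,-1],"turn":0},{"translation":[0.4,0,-1],"turn":0},{"translation":[0.4,0,-1],"turn":0},{"translation":[0.4,0,-1],"turn":0},{"translation":[0.4,0,-1],"turn":0},{"translation":[0,0,0],"turn":0},{"translation":[0,0,0],"turn":0}]'
python3 -c "
from h import *
lev();pad()
c=read_camera('scene');cv2.imwrite('pics/s6.png',cv2.resize(c['frame'][110:300,210:390],None,fx=3,fy=3,interpolation=2)[:,:,::-1])"
```

```text
clock: 16.27
ee_pos: [448.0, -122.2, 261.3]
tool_rot: [3.141, 0.002, 2.951]
ft_force: [0.8, -0.7, -0.6]
gripper_width: 0.1
finger_force: 0.0
rod n 36 a -0.412 lever 1.372
tool press -190.4 -79.3 260.1 F [ 0.3  0.5 -0.3] 16.3167
pad 20 [556.7  -3.3 221.1] z [216.4 224.2] px 305 315 179 182
tip px 266.57539604796165 152.1235988689346 pos [ 447.3 -121.9  259.4]
```

View pics/s6.png

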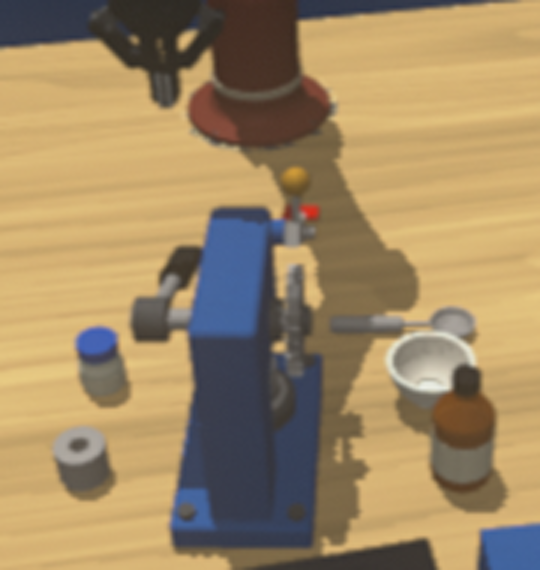

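The lever stays down (grip at crop 183,268), the ram is down inside the head, the pawl is off (pad 303,212) and the bystanders have not moved. The gripper is clear of everything.

```bash
python3 -c "from station import hand_in;print(hand_in())"
```

```text
the job is handed in; nothing more can be done
None
```

I tipped the pawl clear of the teeth (on the second press), pushed the lever to its hard stop at up to about 55 N, saw the lever stay down and the pawl stay off after I backed away, and handed the job in; the plunger being fully home is inferred from that stop, and no verdict came back.

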